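# Pop the fuse hatch of the bench control box

## Robot

A 6-joint arm with a two-finger parallel gripper is mounted at the origin on the work surface. World frame = base frame: x ahead of the robot, y to its left, z up, the work surface at z = 0. Lengths are in m, angles in rad, forces in N, time in s.
With the tool pointing down it reaches from about 0.375 to 0.9 m from the base axis. Payload 3.1 kg.
Tool frame: the origin (TCP) lies at the very end of the fingers, on their centre line; the grasp point (between the pads) lies pinch_z behind it (pinch_z is the distance from the TCP to the grasp point, in m); z points along the fingers, y is the line along which they close (so a half turn about z gives the same grasp; the last joint's range is limited). The gripper opens to 87 mm and grips with 3 to 60 N. Pads are 19 mm wide; open, the fingers measure 117 mm over their backs; the gripper's body (75 mm by 190 mm) begins 51 mm behind the grasp point.
Start: joints at [-1.294, 0.527, 1.433, -0, 1.181, -0.178], TCP at [0.275, -0.561, 0.223] pointing down, gripper open.
Joint ranges: [-3.08, 3.08], [-0.75, 2.2], [0.22, 2.44], [-1.43, 4.57], [0, 2.65], [-2.85, 2.85]. Speed limits (rad/s): [2.79, 2.79, 3.14, 3.14, 3.14, 3.14].

## Interface

Orientations are given as a unit quaternion [w, x, y, z].
In Python, from plant import * gives the robot as it stands.
- The arm moves only by the shell command python3 -m pendant 'ROWS' [FORCE]. ROWS is JSON, a list of rows, each an object with "hand": the opening in per cent of the stroke, from 0 (shut) to 100 (fully open); "linear": the shift along the tool's x, y, z in mm, a list of three; "turn": the turn about the tool's z in degrees. A call has 1 to 12 rows; each row is the pose to reach, as a shift and turn from the pose commanded when the call began, along the tool's axes at that moment; what a row does not reach only later rows make up. A row lasts 1/10 s, in which the tool goes at most 50 mm and 8.59 degrees, less where a joint would pass 70% of its speed; a pose out of reach is approached as far as the arm can. A call with a gripper value outside its range is refused whole. The fingers move at their own pace and stop on an object; FORCE is the grip in N (left out, the last holds). Time passes only in rows, so rows that repeat a pose let the fingers close. It gives the time, the measured TCP pose, the force, the opening and the grip force at its end, in the units of the state.
- state(): the state, without advancing time (a new reading comes with each control period).
- capture(name): name is "side" or "top"; returns (picture, depth): 420x560x3 uint8, red, green, blue; 420x560 float32, m along the optical axis (not along the pixel's ray), 0 where there is no reading.
- camera_info(name): a dict with "vertical_fov" (degrees; the focal length in pixels is half the picture's height over the tangent of half this angle, whatever the lens; pixels are square), "cx", "cy" (the principal point, pixels), "dist_coeffs" ([k1, k2, p1, p2, k3] as OpenCV has them; the pictures are not rectified), "pose" (4x4, takes a point from camera to world coordinates). Camera axes: x right, y down, z forward; pixel columns grow to the right and rows downward; lengths in m; the calibration is good to about 2 mm. A picture is of the moment at which its call begins. camera_info takes no time and is no camera call.
- finish_job(): hands the job in; it is judged then, once.
Trained networks look in the newest picture that a camera, given by its name, has taken for a name from the list of things; names that differ only in an ending like _2 or _b are one class to them, and where a whole thing is asked for, a point or a joint stands for the part that bears it (a point fixed in the world has none). Each returns a list of dicts, best first, with "conf" (0 to 1); they miss things now and then, are a little off and sometimes report something else, mostly with a low value. They report only what shows in the picture. A call takes as long as a camera call.
- recognise(target, camera): "centre" ([x, y, z] in m, in world coordinates, good to about 4 mm: the middle of the surface that is visible of it).
The state is a dict: "t": time; "q": joint angles; "joint_vel": joint speeds; "effort": joint torques, N m; "eef_pos": TCP position; "ee_rot": TCP orientation; "force": force on the tool from outside, world axes, zero at the start; "wrist_torque": the same for the moment, N m; "grip_width": finger opening in m; "grasp_force": force on a finger pad.
Only numpy, scipy, OpenCV 4.12 (cv2) and the standard library are available. Lean on these libraries where they do the work, as an engineer would, in place of code of your own. Each camera call takes 0.05 s, during which the arm holds its last target. There are 200 camera calls.

## Task

Two grey control boxes stand on short legs bolted to the bench: press once, gently, on the free edge of the narrow black hatch (the fuse hatch), all the way down until it stops, then let go so that its push-push catch releases it and it pops up. Take the hand off it and watch for about two seconds that it stays open by itself. Do not grasp or lift anything, do not push the fuse hatch down again once it is up, and leave the wide hatch of the other box and everything else on the bench alone.

Things in the scene. Friction and masses are not known exactly. Their poses are not given: they have to be found in the camera images.
- fuse_box: The box with the narrow hatch, fixed on four stand-offs, underside 6 to 30 mm above the bench: grey, 180 mm (x) by 120 mm (y) by 62 mm high; besides the hatch only a 4 mm lamp and flat screw heads stand above its deck. Origin at the centre of its underside; x points from the hatch's free edge to its hinge, z up. Place, height and yaw vary; it may change places with the other box.
- fuse_door (a joint): Angle of the narrow fuse hatch in rad: 0 shut and latched; negative while pressed in, hard stop at -0.09; 0.7 fully open. A spring always pushes it open. Its push-push catch lets go if it is pressed beyond -0.06 and then released: it swings up to 0.7 in under a second, following a rising finger, and stays. A shorter press leaves it latched; pressing it right down when open latches it shut again.
- fuse_hinge (a point): Hinge line of the fuse hatch, at its middle: 45 mm along the box's +x from the box's origin, 66 mm above its underside, axis along the box's y. The hatch is a flat black plate on top of the box, 75 mm from hinge to free edge, 42 mm wide, 6 mm thick; shut, its top is level, 72 mm above the underside and 10 mm above the box's deck. The free edge faces the box's -x side and rises as it opens.
- fuse_press (a point): Press point of the fuse hatch: a grey spot 18 mm across on its top face, on its midline, 60 mm from the hinge, 15 mm from the free edge. Moves with the hatch; its z axis is the hatch's upward normal. Pressed here the hatch yields at about 2 N and meets its stop 5.4 mm down; the catch has let go from about 4 mm down.
- fuse_catch (a joint): Hidden follower pin inside the fuse hatch's catch (m): about 0 latched, moves to about +0.006 in a full press and on to about +0.009 as the hatch opens, and falls back near 0 when it is wide open. It goes below -0.005 only when the open hatch is pushed shut again.
- battery_box: The other grey box, of the same size and build, with the wide hatch, at its own height. Origin and axes as for the fuse box.
- battery_door (a joint): Angle of the wide black hatch (75 mm long, 100 mm wide) of the other box, with the same push-push catch: 0 shut. To be left shut.
- battery_press (a point): The spot on the wide hatch, 60 mm from its hinge, on its midline. Not to be pressed.
- tape_measure: Bystander between the boxes: yellow tape measure 76 x 40 x 50 mm high, loose. Origin at the centre of its underside.
- spray_can_a: Bystander: spray can, 66 mm diameter, 190 mm tall, standing loose at the robot's right. Origin at the centre of its underside.
- spray_can_b: Bystander: second spray can of the same size beside the first. Origin at the centre of its underside.
- board: Bystander: loose sheet 160 x 100 x 6 mm lying in front of the robot. Origin at the centre of its underside.
- marker: Bystander: paint marker 125 mm long, 16 mm high, lying loose. Origin on its underside near the middle.
- cutter: Bystander: red knife 130 x 22 x 14 mm lying loose. Origin at the centre of its underside.
- steel_rule: Bystander: steel rule 300 x 30 x 4 mm lying beyond the boxes. Origin at the centre of its underside.
- screw_tub: Bystander: clear open tub 130 x 100 x 55 mm at the robot's left, loose. Origin at the centre of its underside.

How it is judged:
On the way, in this order (a step that is already met when the one before it is completed fails the run):
1. a finger presses the fuse hatch in (value of joint fuse_door below -0.03 rad and contact force between the fingers and fuse_door above 0.5 N), for 0.02 s.
2. the fuse hatch has popped up and stays open by itself, untouched, for 1.5 s (value of joint fuse_door above 0.55 rad and contact force between each of the arm, the fingers and fuse_door below 0.1 N), for 1.5 s.
At the end, for the whole second after the job is handed in: The fuse hatch stands open at more than 0.55 rad (0.7 is fully open), still and untouched; the wide hatch is shut (within 0.03 rad) and every loose thing is within 30 mm of where it was (value of joint fuse_door above 0.55 rad and velocity of joint fuse_door below 0.1 rad/s and value of joint battery_door between -0.03 and 0.03 rad and distance of each of tape_measure, spray_can_a, spray_can_b, board, marker, cutter, steel_rule, screw_tub from where it was at the start of the episode below 0.03 m).
It fails at once if the fuse hatch is pressed roughly (more than 40 N) (contact force between any of the fingers, the arm and fuse_door above 40 N).
It fails at once if the open fuse hatch is pushed shut again (a second press) (value of joint fuse_catch below -0.005 m).
It fails at once if the open fuse hatch is pressed, pulled or forced (more than 8 N on it while it is more than 0.25 rad open) (value of joint fuse_door above 0.25 rad and contact force between any of the fingers, the arm and fuse_door above 8 N).
It fails at once if the wide hatch is pressed or opened (value of joint battery_door below -0.03 rad or value of joint battery_door above 0.05 rad).
It fails at once if a bystander is lifted, carried or pushed more than 30 mm (distance of any of tape_measure, spray_can_a, spray_can_b, board, marker, cutter, steel_rule, screw_tub from where it was at the start of the episode above 0.03 m).
It also fails if it takes over 32 s, if anything falls off the work surface, if the arm or the gripper's body presses on something with over 40 N, if the wrist force passes 120 N, or if a joint passes its speed limit or range.

## Working session

There is one attempt and no reset: what is moved stays moved. The work goes in short steps, Python scripts to look and compute and a shell command to move; the robot and the scene stay as the last step left them, time stands still between calls to the robot, and variables do not carry over. Pictures are saved under pics/ and viewed, at most 10 in all, crops included, and the job is handed in when it is done.

```bash
mkdir -p pics
cat > h.py <<'E'
from plant import *
import numpy as np, cv2
def ray_pts(cam, depth, uv):
    i=camera_info(cam); f=210/np.tan(np.radians(i["vertical_fov"])/2)
    K=np.array([[f,0,i["cx"]],[0,f,i["cy"]],[0,0,1.]])
    uv=np.asarray(uv,float).reshape(-1,1,2)
    n=cv2.undistortPoints(uv,K,np.array(i["dist_coeffs"],float)).reshape(-1,2)
    d=np.array([depth[int(round(v)),int(round(u))] for u,v in uv.reshape(-1,2)])
    P=np.c_[n*d[:,None],d,np.ones(len(d))]
    return (P@np.array(i["pose"]).T)[:,:3]
E
python3 - <<'E'
from h import *
for c in("top","side"):
    p,d=capture(c); cv2.imwrite(f"pics/{c}0.png",p[:,:,::-1]); np.save(f"{c}0.npy",d)
    for n in("fuse_press","battery_press","fuse_door","fuse_box","tape_measure"):
        print(c,n,[(np.round(r["centre"],3),round(r["conf"],2)) for r in recognise(n,c)[:3]])
s=state();print(s["t"],s["eef_pos"],s["ee_rot"],s["force"],s["grip_width"])
E
```

```text
top fuse_press [(array([0.607, 0.169, 0.099]), 0.61), (array([0.594, 0.164, 0.089]), 0.2)]
top battery_press [(array([ 0.595, -0.229,  0.079]), 0.97)]
top fuse_door [(array([0.605, 0.17 , 0.097]), 0.18)]
top fuse_box [(array([0.595, 0.164, 0.088]), 0.98), (array([0.604, 0.171, 0.098]), 0.6)]
top tape_measure [(array([0.644, 0.002, 0.053]), 0.8)]
side fuse_press [(array([ 0.595, -0.232,  0.078]), 0.7), (array([0.605, 0.171, 0.1  ]), 0.56)]
side battery_press [(array([ 0.598, -0.232,  0.079]), 0.92)]
side fuse_door []
side fuse_box [(array([0.578, 0.185, 0.092]), 0.92)]
side tape_measure [(array([0.636, 0.012, 0.04 ]), 0.81)]
0.6 [ 0.27456943 -0.5614459   0.22257297] [1.84006794e-05 9.74255676e-01 2.25445951e-01 1.94168837e-06] [-0.41839929  0.29668678 -0.51301459] 0.08686684126750827
```

View pics/top0.png

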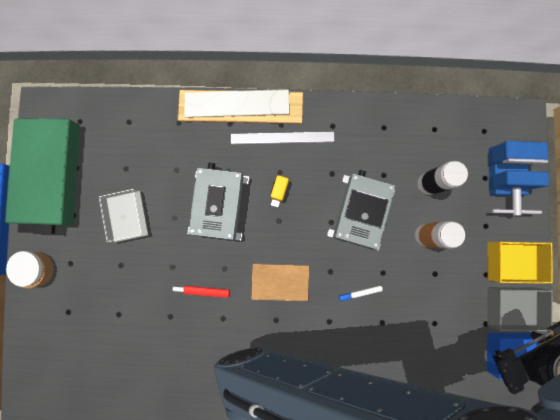

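View pics/side0.png

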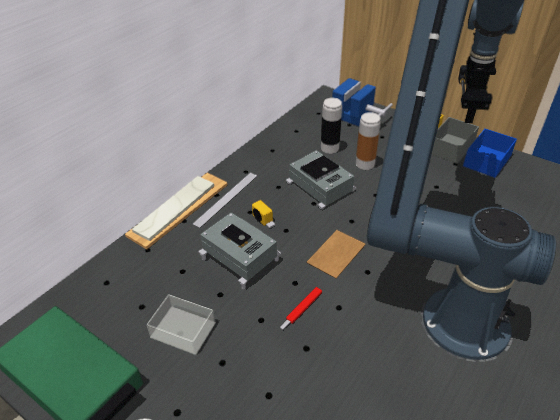

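Run:
```python
from h import *
a=cv2.imread("pics/top0.png"); d=np.load("top0.npy"); b=cv2.imread("pics/side0.png"); e=np.load("side0.npy")
z=lambda im,x,y,w,h,k:cv2.resize(im[y:y+h,x:x+w],None,fx=k,fy=k,interpolation=cv2.INTER_CUBIC)
cv2.imwrite("pics/z.png",np.hstack([z(a,180,155,75,95,5),z(b,195,205,85,95,5)]))
for c,im,dd,(x,y,w,h) in(("top",a,d,(196,178,40,45)),("side",b,e,(215,215,45,40))):
    m=np.zeros(im.shape[:2],np.uint8); m[y:y+h,x:x+w]=(im[y:y+h,x:x+w].max(2)<60)
    n,l,s,_=cv2.connectedComponentsWithStats(m); k=1+s[1:,4].argmax(); v,u=np.where(l==k)
    P=ray_pts(c,dd,np.c_[u,v]); z0=np.median(P[:,2]); Q=P[abs(P[:,2]-z0)<.008]
    r=cv2.minAreaRect((Q[:,:2]*1000).astype(np.float32)); print(c,s[k],z0,r); print(cv2.boxPoints(r))
# box deck
for c,im,dd,(x,y,w,h) in(("top",a,d,(180,155,75,95)),("side",b,e,(195,205,85,95))):
    v,u=np.mgrid[y:y+h,x:x+w]; P=ray_pts(c,dd,np.c_[u.ravel(),v.ravel()]); Q=P[(P[:,2]>.075)&(P[:,2]<.125)]
    r=cv2.minAreaRect((Q[:,:2]*1000).astype(np.float32)); print(c,'deck',np.median(Q[:,2]),r)
```

```text
top [222 201   1   3   3] 0.09922366127376692 ((600.8211669921875, 148.57469177246094), (0.24182328581809998, 5.0198235511779785), 87.23444366455078)
[[598.30835 148.57503]
 [603.32227 148.33281]
 [603.334   148.57436]
 [598.32007 148.81657]]
side [222 224  29  22 298] 0.09716894680241495 ((602.7615356445312, 170.94772338867188), (46.39897537231445, 76.94471740722656), 87.26543426513672)
[[563.2262  149.61014]
 [640.08325 145.93918]
 [642.2969  192.28531]
 [565.4398  195.95627]]
top deck 0.09003311168323513 ((599.0154418945312, 169.930419921875), (121.20761108398438, 180.94393920898438), 84.57215881347656)
side deck 0.08753131814075565 ((596.05322265625, 170.9862823486328), (126.46682739257812, 185.15853881835938), 85.10822296142578)
```

View pics/z.png

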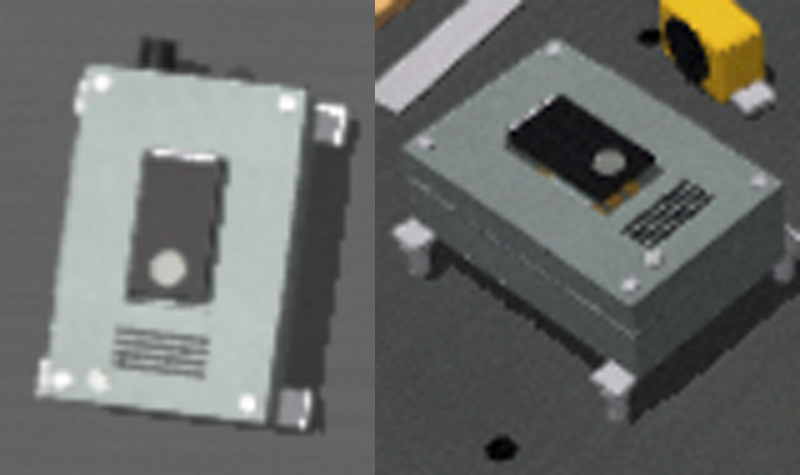

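The narrow hatch belongs to the left box. Its grey spot is at about (213,208) in the top picture and (241,237) in the side picture. The vents and the free edge face the robot. The deck fits give a centre of about (0.5975, 0.170) and a yaw of about -5°. That puts the press point near (0.5825, 0.1715, 0.098), so I am setting off with the fingers shut.

```bash
python3 - <<'E'
from h import *
print(ray_pts("top",np.load("top0.npy"),[[213,208],[212,208],[213,209]]),ray_pts("side",np.load("side0.npy"),[[241,237],[242,237]]),pinch_z if 'pinch_z' in globals() else '')
E
python3 -m pendant '[{"hand":0,"linear":[0,0,-40],"turn":8},{"hand":0,"linear":[0,0,-80],"turn":16},{"hand":0,"linear":[597,-524,-80],"turn":31},{"hand":0,"linear":[597,-524,-80],"turn":31},{"hand":0,"linear":[597,-524,-80],"turn":31},{"hand":0,"linear":[597,-524,-80],"turn":31},{"hand":0,"linear":[597,-524,-80],"turn":31},{"hand":0,"linear":[597,-524,-80],"turn":31},{"hand":0,"linear":[597,-524,-80],"turn":31},{"hand":0,"linear":[597,-524,-80],"turn":31},{"hand":0,"linear":[597,-524,-80],"turn":31},{"hand":0,"linear":[597,-524,-80],"turn":31}]'
```

```text
[[0.58449385 0.17167526 0.1002059 ]
 [0.58418781 0.17373118 0.10361823]
 [0.58188475 0.1716296  0.09990131]] [[0.58547465 0.1693463  0.09442703]
 [0.58114543 0.16998734 0.09754499]] 0.0187
t: 1.8
eef_pos: [0.4678, -0.0981, 0.3029]
ee_rot: [0.0, 0.999, -0.043, 0.0]
force: [0.6, -0.9, -1.4]
grip_width: 0.0027
grasp_force: 0.0
```

```bash
python3 -m pendant '[{"hand":0,"linear":[90,-278,0],"turn":0},{"hand":0,"linear":[90,-278,0],"turn":0},{"hand":0,"linear":[90,-278,0],"turn":0},{"hand":0,"linear":[90,-278,0],"turn":0},{"hand":0,"linear":[90,-278,0],"turn":0},{"hand":0,"linear":[90,-278,0],"turn":0},{"hand":0,"linear":[90,-278,50],"turn":0},{"hand":0,"linear":[90,-278,100],"turn":0},{"hand":0,"linear":[90,-278,150],"turn":0},{"hand":0,"linear":[90,-278,160],"turn":0},{"hand":0,"linear":[90,-278,160],"turn":0},{"hand":0,"linear":[90,-278,160],"turn":0}]'
python3 - <<'E'
from h import *
s=state();print(s["eef_pos"],s["force"],s["ee_rot"])
a,_=capture("top"); b,_=capture("side")
z=lambda im,x,y,w,h,k:cv2.resize(im[y:y+h,x:x+w,::-1],None,fx=k,fy=k,interpolation=cv2.INTER_CUBIC)
cv2.imwrite("pics/z1.png",np.hstack([z(a,170,145,95,115,4),z(b,185,165,95,115,4)]))
E
```

```text
t: 3.0
eef_pos: [0.5829, 0.1692, 0.1448]
ee_rot: [-0.0, 0.999, -0.043, 0.002]
force: [0.3, 0.8, 0.0]
grip_width: 0.0004
grasp_force: 0.0
[0.58287286 0.16924427 0.14475652] [0.31234638 0.79590816 0.0423223 ] [-3.35669647e-04  9.99062574e-01 -4.32348852e-02  2.14585969e-03]
```

View pics/z1.png

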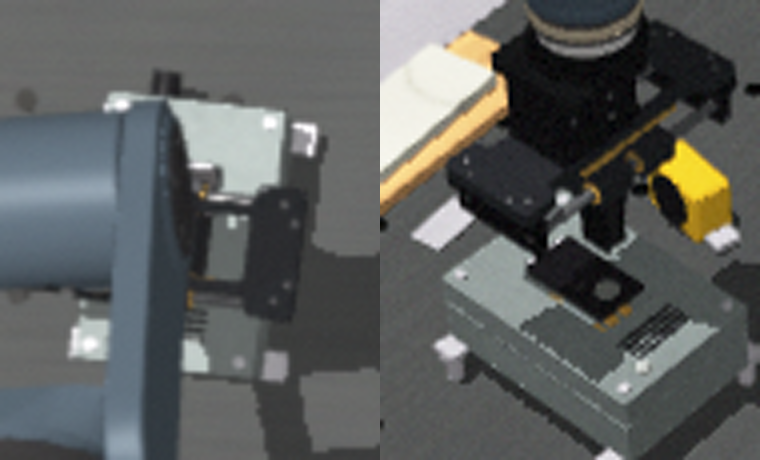

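The side view shows the shut fingertips at (605,245) in the crop, directly above the grey spot at (607,290). I am descending to just above the spot.

```bash
python3 -m pendant '[{"hand":0,"linear":[-2,-1,15],"turn":0},{"hand":0,"linear":[-2,-1,28],"turn":0},{"hand":0,"linear":[-2,-1,36],"turn":0},{"hand":0,"linear":[-2,-1,39],"turn":0},{"hand":0,"linear":[-2,-1,39],"turn":0},{"hand":0,"linear":[-2,-1,39],"turn":0}]'
python3 -m pendant '[{"hand":0,"linear":[0,0,1],"turn":0},{"hand":0,"linear":[0,0,2],"turn":0},{"hand":0,"linear":[0,0,3],"turn":0},{"hand":0,"linear":[0,0,4],"turn":0},{"hand":0,"linear":[0,0,4],"turn":0}]'
```

```text
t: 3.7
eef_pos: [0.5794, 0.1703, 0.1038]
ee_rot: [-0.0, 0.999, -0.043, 0.0]
force: [-1.1, -0.4, -0.1]
grip_width: 0.0004
grasp_force: 0.0
t: 4.2
eef_pos: [0.5788, 0.1703, 0.0994]
ee_rot: [0.0, 0.999, -0.043, -0.0]
force: [0.1, -0.2, 0.3]
grip_width: 0.0005
grasp_force: 0.0
```

```bash
python3 -m pendant '[{"hand":0,"linear":[1,0,1],"turn":0},{"hand":0,"linear":[1,0,2],"turn":0},{"hand":0,"linear":[1,0,3],"turn":0},{"hand":0,"linear":[1,0,3],"turn":0}]'
```

```text
t: 4.6
eef_pos: [0.5797, 0.1703, 0.0965]
ee_rot: [-0.0, 0.999, -0.043, -0.0]
force: [-0.4, 0.2, 3.0]
grip_width: 0.0004
grasp_force: 1.0
```

Contact, at 3 N. I am continuing in small steps until it stops.

```bash
python3 -m pendant '[{"hand":0,"linear":[0,0,0.7],"turn":0},{"hand":0,"linear":[0,0,1.4],"turn":0},{"hand":0,"linear":[0,0,2],"turn":0},{"hand":0,"linear":[0,0,2],"turn":0}]'
python3 -m pendant '[{"hand":0,"linear":[0,0,0.5],"turn":0},{"hand":0,"linear":[0,0,1],"turn":0},{"hand":0,"linear":[0,0,1],"turn":0}]'
```

```text
t: 5.0
eef_pos: [0.5798, 0.1703, 0.0944]
ee_rot: [-0.0, 0.999, -0.043, -0.0]
force: [-0.9, -0.1, 2.1]
grip_width: 0.0005
grasp_force: 1.0
t: 5.3
eef_pos: [0.5801, 0.1702, 0.0937]
ee_rot: [-0.0, 0.999, -0.043, 0.0]
force: [-1.2, 0.4, 3.5]
grip_width: 0.0003
grasp_force: 1.7
```

```bash
python3 -m pendant '[{"hand":0,"linear":[0,0,0.5],"turn":0},{"hand":0,"linear":[0,0,1],"turn":0},{"hand":0,"linear":[0,0,1],"turn":0}]'
python3 -m pendant '[{"hand":0,"linear":[0,0,0.5],"turn":0},{"hand":0,"linear":[0,0,0.8],"turn":0},{"hand":0,"linear":[0,0,0.8],"turn":0}]'
```

```text
t: 5.6
eef_pos: [0.5801, 0.1703, 0.0935]
ee_rot: [-0.0, 0.999, -0.043, 0.0]
force: [-2.5, -0.1, 8.8]
grip_width: 0.0002
grasp_force: 4.2
t: 5.9
eef_pos: [0.5801, 0.1703, 0.0934]
ee_rot: [0.0, 0.999, -0.043, 0.0]
force: [-4.2, -0.3, 12.6]
grip_width: 0.0005
grasp_force: 6.1
```

The height has stalled at 0.0935 while the force climbs to 12.6 N, so this is the hard stop. I am letting go by rising clear and moving away from the hinge.

```bash
python3 -m pendant '[{"hand":0,"linear":[0,0,-10],"turn":0},{"hand":0,"linear":[-10,0,-50],"turn":0},{"hand":0,"linear":[-30,0,-100],"turn":0},{"hand":0,"linear":[-60,0,-140],"turn":0},{"hand":0,"linear":[-100,0,-150],"turn":0},{"hand":0,"linear":[-100,0,-150],"turn":0},{"hand":0,"linear":[-100,0,-150],"turn":0},{"hand":0,"linear":[-100,0,-150],"turn":0},{"hand":0,"linear":[-100,0,-150],"turn":0},{"hand":0,"linear":[-100,0,-150],"turn":0},{"hand":0,"linear":[-100,0,-150],"turn":0},{"hand":0,"linear":[-100,0,-150],"turn":0}]'
python3 - <<'E'
from h import *
b,_=capture("side")
cv2.imwrite("pics/z2.png",cv2.resize(b[165:280,185:280,::-1],None,fx=4,fy=4,interpolation=cv2.INTER_CUBIC))
E
```

```text
t: 7.1
eef_pos: [0.4806, 0.1788, 0.2413]
ee_rot: [0.0, 0.999, -0.043, -0.0]
force: [0.7, -0.0, -0.2]
grip_width: 0.0007
grasp_force: 0.0
```

View pics/z2.png

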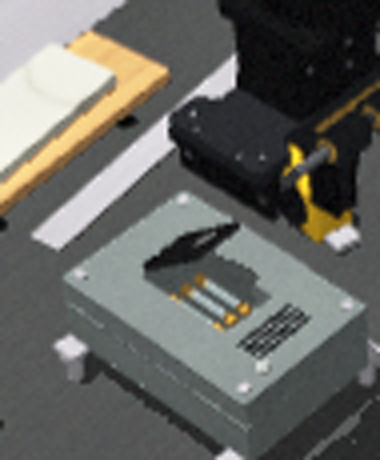

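The hatch stands open, with its plate at (195,245) in the crop and the fuses visible under it, and the hand is clear. I am waiting about 2.4 s, then checking again.

```bash
R='' ; python3 -m pendant '[{"hand":0,"linear":[0,0,0],"turn":0},{"hand":0,"linear":[0,0,0],"turn":0},{"hand":0,"linear":[0,0,0],"turn":0},{"hand":0,"linear":[0,0,0],"turn":0},{"hand":0,"linear":[0,0,0],"turn":0},{"hand":0,"linear":[0,0,0],"turn":0},{"hand":0,"linear":[0,0,0],"turn":0},{"hand":0,"linear":[0,0,0],"turn":0},{"hand":0,"linear":[0,0,0],"turn":0},{"hand":0,"linear":[0,0,0],"turn":0},{"hand":0,"linear":[0,0,0],"turn":0},{"hand":0,"linear":[0,0,0],"turn":0}]' && python3 -m pendant '[{"hand":0,"linear":[0,0,0],"turn":0},{"hand":0,"linear":[0,0,0],"turn":0},{"hand":0,"linear":[0,0,0],"turn":0},{"hand":0,"linear":[0,0,0],"turn":0},{"hand":0,"linear":[0,0,0],"turn":0},{"hand":0,"linear":[0,0,0],"turn":0},{"hand":0,"linear":[0,0,0],"turn":0},{"hand":0,"linear":[0,0,0],"turn":0},{"hand":0,"linear":[0,0,0],"turn":0},{"hand":0,"linear":[0,0,0],"turn":0},{"hand":0,"linear":[0,0,0],"turn":0},{"hand":0,"linear":[0,0,0],"turn":0}]'
python3 - <<'E'
from h import *
b,_=capture("side")
cv2.imwrite("pics/z3.png",cv2.resize(b[130:280,185:380,::-1],None,fx=4,fy=4,interpolation=cv2.INTER_CUBIC))
E
```

```text
t: 8.35
eef_pos: [0.4803, 0.1789, 0.2418]
ee_rot: [-0.0, 0.999, -0.043, 0.0]
force: [0.3, -0.4, -0.4]
grip_width: 0.0003
grasp_force: 0.0
t: 9.55
eef_pos: [0.4803, 0.1788, 0.2418]
ee_rot: [-0.0, 0.999, -0.043, -0.0]
force: [0.2, 0.1, 0.7]
grip_width: 0.0005
grasp_force: 0.0
```

View pics/z3.png

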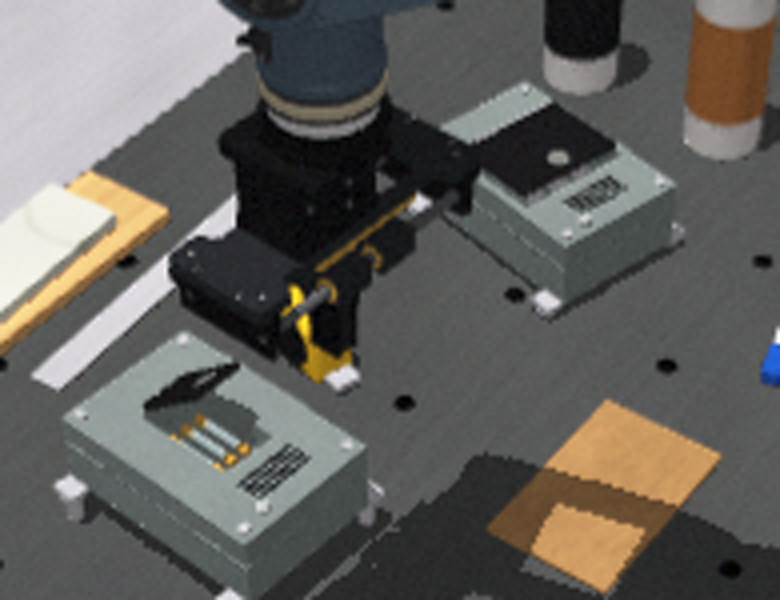

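The fuse hatch at (190,385) is still open and unchanged. The wide hatch at (545,150) is shut, and nothing visible has moved.

```bash
python3 -c "
from plant import *
print(finish_job())"
```

```text
the job is handed in; nothing more can be done
None
```

The fuse hatch was pressed once to its stop at about 13 N, popped up and was still open untouched over 2 s later; the wide hatch looked shut, nothing in view had moved, and the job is handed in (no verdict returned).

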